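# Zero the bench moisture meter

## Robot

A 6-joint arm with a two-finger parallel gripper is mounted at the origin on the work surface; the furniture and walls round the work are solid. World frame = base frame: x ahead of the robot, y to its left, z up, the work surface at z = 0. Lengths are in m, angles in rad, forces in N, time in s.
With the tool pointing down it reaches from about 0.35 to 0.975 m from the base axis. Payload 4.9 kg.
Tool frame: the origin (TCP) lies between the finger pads; the fingertips stand 19 mm ahead of it and the grasp point (between the pads) is the TCP; z points along the fingers, y is the line along which they close (so a half turn about z gives the same grasp; the last joint's range is limited). The gripper opens to 85 mm and grips with 20 to 120 N. Pads are 22 mm wide; open, the fingers measure 114 mm over their backs; the gripper's body (76 mm by 85 mm) begins 54 mm behind the grasp point. The pads swing forward as they close: fully open they stand 13 mm farther back than shut.
Start: joints at [1.069, 0.053, 1.613, -0, 1.476, -0.119], TCP at [0.233, 0.58, 0.25] pointing down, gripper open.
Joint ranges: [-3.01, 3.01], [-1.01, 2.22], [0.06, 2.58], [-1.02, 4.17], [0.09, 2.62], [-3.14, 3.14]. Speed limits (rad/s): [2.57, 2.57, 3.14, 3.14, 3.14, 3.14].

## Interface

Orientations are given as a rotation vector (axis times angle).
In Python, from rig import manip gives the robot as it stands. Calls block until the motion is done:
- manip.move_ptp(position, orientation): joint-space move of the TCP to a pose.
- manip.movel(position, rate=0.15, ori=None): straight line of the TCP; ori=None keeps the orientation; rate is the mean speed in m/s.
- manip.movej(angles): joint-space move.
- manip.set_gripper(opening, grip_force=None): opening from 0.0 (shut) to 1.0 (fully open); grip_force is the grip in N (None keeps the last); returns when the fingers have stopped.
- manip.pause(seconds).
- manip.solve_ik(position, orientation): joint angles nearest the present ones, or None.
- manip.grab_frame(name): name is "scene" or "top"; returns the picture (384x512x3 uint8, red, green, blue); there is no depth.
- manip.camera_params(name): a dict with "K" (3x3 intrinsics, pixels), "R" (3x3) and "t" (3): a world point X has camera coordinates R X + t. Camera axes: x right, y down, z forward; pixel columns grow to the right and rows downward; lengths in m; the calibration is good to about 2 mm. A picture is of the moment at which its call begins. camera_params takes no time and is no camera call.
A pose or a line that the arm cannot do raises manip.PlanningError and nothing moves.
- manip.job_done(): hands the job in; it is judged then, once.
Readings, each from a call of its own:
- manip.current_t(): time.
- manip.current_q(): joint angles.
- manip.current_qd(): joint speeds.
- manip.current_joint_efforts(): joint torques, N m.
- manip.current_position(): TCP position.
- manip.current_orientation(): TCP orientation.
- manip.current_contact_force(): force on the tool from outside, world axes, zero at the start.
- manip.current_wrist_torque(): the same for the moment, N m.
- manip.current_finger_gap(): opening from 0.0 (shut) to 1.0 (fully open).
- manip.current_gripper_force(): force on a finger pad.
Only numpy, scipy, OpenCV 4.12 (cv2) and the standard library are available. Lean on these libraries where they do the work, as an engineer would, in place of code of your own. Each camera call takes 0.05 s, during which the arm holds its last target. There are 200 camera calls.

## Task

Zero the moisture meter: first seat the two reference wood blocks fully home in the two pockets of the meter that fit them and let go of them, then draw the stylus out of its stand, reach its thin pin down through the round hole in the meter's top and press the recessed button most of the way in or further, without forcing it. Leave the third, long slender block where it lies; finish while still gripping the stylus and holding the button down with it.

Things in the scene. Friction and masses are not known exactly. Their poses are not given: they have to be found in the camera images.
- meter: Moisture meter fixed to the table: a flat dark-wood box with an aluminium top, 150 (its x) x 210 (its y) x 55 mm high. Origin: centre of its underside. In the top are a long pocket (+y half), a short pocket (-y half, towards +x) and a round hole (-y half, near the -x edge), and a small dark-framed green display between. It is turned only about the vertical.
- long_pocket (a point): Centre of the floor of the long pocket, 12 mm below the meter's top. Axes as the meter's: the pocket is 110 mm along x, 41 mm along y, with 2 mm chamfered rims. Meter origin + (0, 50, 43) mm.
- short_pocket (a point): Centre of the floor of the short pocket, 12 mm below the meter's top. Axes as the meter's: 65 mm along x, 50 mm along y, chamfered rims. Meter origin + (22, -50, 43) mm.
- hole (a point): Centre of the mouth of the round hole, 20 mm in diameter, at the level of the meter's top; the recessed button fills the hole 26 mm below. Meter origin + (-45, -50, 55) mm.
- button (a joint): Travel of the recessed button, a white 16 mm disc in the hole: 0 = up (its top 26 mm below the meter's top), 0.008 m = fully in. It is pressed straight down; a spring pushes back with 2 N at the start and 6 N fully in. More than 40 N damages it.
- stand: Stand of the stylus, fixed to the table: a wooden block 70 x 70 mm, 52 mm high, with a 10 mm hole down its middle. Origin: centre of its underside.
- stylus: Stylus standing upright in the stand, 60 g. Origin: the tip of its pin; z runs up along the stylus. Round steel pin 7 mm in diameter from z = 0 to 48 mm, then a square dark-wood handle 18 x 18 mm (sides along its x and y) from z = 48 to 123 mm, with a brass cap on top to 127 mm. In the stand the foot of the handle rests on the stand's top, so the tip is 4 mm above the table.
- long_block: Reference block of pale sawn wood, 36 (x) x 105 (y) x 42 mm high, lying on the table; belongs in the long pocket, from which it then stands 30 mm proud. Origin: centre of its underside. Either way round is right.
- short_block: Reference block of reddish-brown sawn wood, 45 (x) x 60 (y) x 30 mm high, lying on the table; belongs in the short pocket, from which it then stands 18 mm proud. Origin: centre of its underside. Either way round is right.
- slender_block: Third wood block, 32 (x) x 130 (y) x 30 mm high, lying on the table behind the meter; it fits neither pocket and is to be left alone. Origin: centre of its underside.

How it is judged:
On the way, in this order (a step that is already met when the one before it is completed fails the run):
1. both reference blocks are seated in their pockets and released (z of long_block in the frame of long_pocket between -0.004 and 0.004 m and horizontal distance between long_block and long_pocket below 0.006 m and angle between the y axis of long_block and the x axis of long_pocket, either way round below 0.15 rad and angle between each of long_block, short_block's own z axis and vertical below 0.07 rad and z of short_block in the frame of short_pocket between -0.004 and 0.004 m and horizontal distance between short_block and short_pocket below 0.006 m and angle between the y axis of short_block and the x axis of short_pocket, either way round below 0.15 rad and contact force between the fingers and long_block below 0.1 N and contact force between the fingers and short_block below 0.1 N and linear speed of each of long_block, short_block below 0.02 m/s), for 0.2 s.
2. the button is pressed in with the gripped stylus through the hole (value of joint button above 0.005 m and contact force between stylus and button above 1.5 N and contact force between the fingers and stylus above 2 N and horizontal distance between stylus and hole below 0.01 m and z of stylus in the frame of hole below -0.02 m), for 0.3 s.
At the end, for the whole second after the job is handed in: The button is at least 5 of its 8 mm in, pressed through the hole (over 1.5 N) by the stylus gripped in the fingers (over 2 N); both reference blocks rest flat and released in their pockets, within 4 mm in height, 6 mm of the centre and 0.15 rad (all of step 1 and all of step 2); the arm keeps its last pose, push and grip.
It fails at once if the slender block is moved by more than 20 mm (distance of slender_block from where it was at the start of the episode above 0.02 m).
It fails at once if the button is forced with more than 40 N (contact force between stylus and button above 40 N).
It also fails if it takes over 72 s, if anything falls off the work surface, if the arm or the gripper's body presses on something with over 40 N, if the wrist force passes 120 N, or if a joint passes its speed limit or range.

## Working session

There is one attempt and no reset: what is moved stays moved. The work goes in short steps, each a Python script; the robot and the scene stay as the last script left them, time stands still between calls to the robot, and variables do not carry over. Pictures are saved under pics/ and viewed, at most 10 in all, crops included, and the job is handed in when it is done.

```bash
ls; mkdir -p pics; python3 - <<'E'
from rig import manip
import cv2,numpy as np
for n in("top","scene"):
    f=manip.grab_frame(n); cv2.imwrite(f"pics/{n}0.png",f[:,:,::-1]); p=manip.camera_params(n)
    print(n,p["K"].round(1).tolist(),p["R"].round(3).tolist(),p["t"].round(3).tolist())
print(manip.current_orientation(),manip.current_t())
E
```

```text
pics
top [[398.4, 0.0, 253.9], [0.0, 398.4, 194.2], [0.0, 0.0, 1.0]] [[-0.015, -1.0, 0.006], [-0.994, 0.014, -0.111], [0.111, -0.008, -0.994]] [0.024, 0.614, 1.211]
scene [[415.0, 0.0, 259.2], [0.0, 415.0, 194.7], [0.0, 0.0, 1.0]] [[0.548, -0.837, -0.004], [-0.548, -0.355, -0.757], [0.632, 0.417, -0.653]] [-0.311, 0.409, 0.85]
[-5.97464727e-01 -3.08368853e+00  2.76456404e-03] 0.1
```

View pics/top0.png

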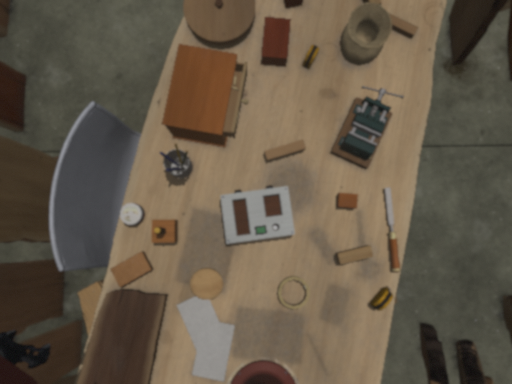

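View pics/scene0.png

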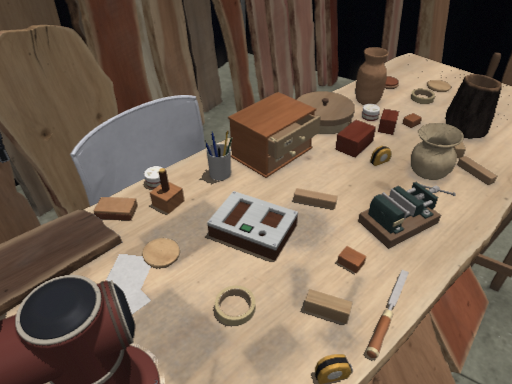

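Top view: meter about (257,215), long pocket left, short pocket (272,205), hole (276,228), stand and stylus (164,231), long block (353,255), short block (347,201) and slender block (285,151). The scene view shows the same layout. I'll enlarge these next.

```bash
cat > cam.py <<'E'
import numpy as np
from rig import manip
P={n:manip.camera_params(n) for n in("top","scene")}
def cast(n,uv,z):
    p=P[n];R=np.array(p["R"]);c=-R.T@np.array(p["t"])
    uv=np.atleast_2d(uv).astype(float)
    d=np.c_[uv,np.ones(len(uv))]@np.linalg.inv(p["K"]).T@R
    return c+d*((z-c[2])/d[:,2])[:,None]
def proj(n,X):
    p=P[n];x=(np.atleast_2d(X)@np.array(p["R"]).T+p["t"])@np.array(p["K"]).T
    return x[:,:2]/x[:,2:]
E
python3 - <<'E'
import cv2,numpy as np
from cam import *
t=cv2.imread("pics/top0.png");s=cv2.imread("pics/scene0.png")
def c(im,u,v,w,h,k): return cv2.resize(im[v:v+h,u:u+w],None,fx=k,fy=k,interpolation=cv2.INTER_NEAREST)
a=np.hstack([c(t,215,180,80,75,4),c(t,330,185,50,75,4),c(t,140,210,70,75,4)])
b=np.hstack([c(s,200,185,100,75,4),c(s,300,245,60,75,4),c(s,140,163,40,75,4)])
m=np.vstack([a,b]);print(m.shape)
cv2.imwrite("pics/m.png",m)
for n,uv,z in [("top",(257,215),.055),("top",(353,255),.04),("top",(347,201),.03),("top",(164,231),.1),("top",(285,151),.03)]: print(cast(n,uv,z).round(3))
for n in P: print(n,-(np.array(P[n]["R"]).T@P[n]["t"]))
E
```

```text
(600, 800, 3)
[[0.548 0.007 0.055]]
[[ 0.422 -0.285  0.04 ]]
[[ 0.589 -0.276  0.03 ]]
[[0.503 0.28  0.1  ]]
[[ 0.752 -0.085  0.03 ]]
top [0.47608913 0.024807   1.27151429]
scene [-0.14255867 -0.4694853   0.86377866]
```

View pics/m.png

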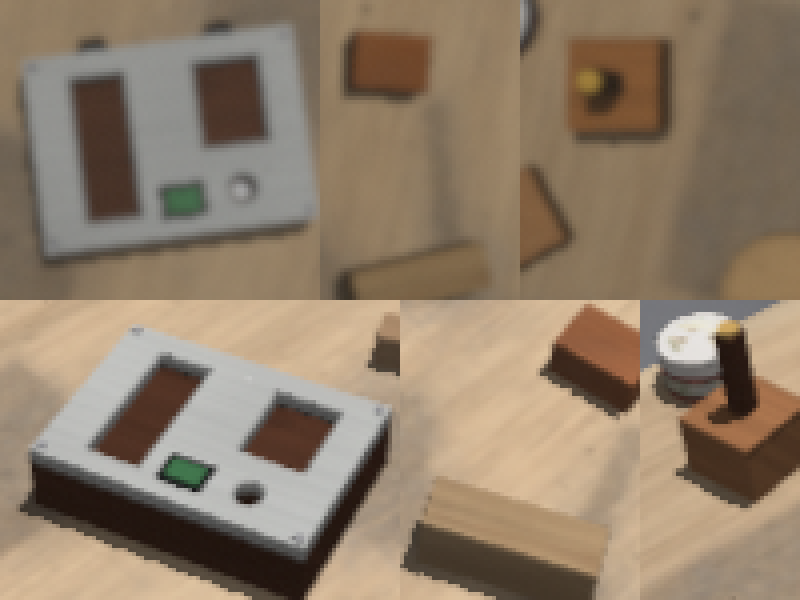

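The montage is sharp enough for masks. It shows the meter plate (light grey), the red top face of the short block, the pale top face of the long block with a dark side, and the brass cap. I'll segment each top face by colour distance at 8x, then cast it onto its known height.

```bash
cat > seg.py <<'E'
import cv2,numpy as np
from cam import *
def face(im,n,seed,z,tau,r=1,win=60,k=8,hull=True):
    u,v=seed; x0,y0=max(u-win,0),max(v-win,0)
    c=cv2.resize(im[y0:v+win,x0:u+win],None,fx=k,fy=k,interpolation=cv2.INTER_CUBIC)
    lab=cv2.cvtColor(c,cv2.COLOR_BGR2LAB).astype(float)
    a,b=(u-x0)*k,(v-y0)*k
    ref=np.median(lab[b-r*k:b+r*k,a-r*k:a+r*k].reshape(-1,3),0)
    m=(np.linalg.norm(lab-ref,axis=2)<tau).astype(np.uint8)
    m=cv2.morphologyEx(m,cv2.MORPH_OPEN,np.ones((9,9)))
    l=cv2.connectedComponents(m)[1]; lab0=l[b,a]
    cs,_=cv2.findContours((l==lab0).astype(np.uint8),cv2.RETR_EXTERNAL,cv2.CHAIN_APPROX_NONE)
    q=max(cs,key=cv2.contourArea).reshape(-1,2)
    uv=(q+.5)/k-.5+[x0,y0]
    X=cast(n,uv,z)[:,:2]
    (cx,cy),(w,h),ang=cv2.minAreaRect((X*1000).astype(np.float32))
    if w<h: w,h,ang=h,w,ang+90
    return np.array([cx,cy]).round(1),round(w,1),round(h,1),round((ang+90)%180-90,1)  # ang of long side
E
python3 - <<'E'
from seg import *
t=cv2.imread("pics/top0.png");s=cv2.imread("pics/scene0.png")
I={"top":t,"scene":s}
J=[("meter","top",(255,200),.055,(30,40,50)),("meter","scene",(255,215),.055,(30,40,50)),
("longpocket","top",(241,217),.055,(30,40)),("shortpocket","top",(272,205),.055,(30,40)),
("short","top",(347,200),.03,(14,20,28)),("short","scene",(352,255),.03,(14,20,28)),
("long","top",(355,254),.042,(8,12,16,20)),("long","scene",(330,300),.042,(12,16,20,25)),
("stand","top",(170,237),.052,(14,20,28)),("stand","scene",(170,200),.052,(14,20,28)),
("cap","top",(160,231),.131,(20,30,40)),("cap","scene",(163,171),.131,(15,20,30))]
for a,n,sd,z,ts in J:
    for tau in ts:
        try: print(a,n,tau,*face(I[n],n,sd,z,tau))
        except Exception as e: print(a,n,tau,'err',e)
E
```

```text
meter top 30 [598.7  15.2] 370.0 369.4 -0.8
meter top 40 [599.   13.7] 373.9 370.0 89.1
meter top 50 [599.   13.7] 373.9 370.0 89.1
meter scene 30 [631.5  62.1] 410.2 402.9 32.8
meter scene 40 [591.8  36.5] 504.7 402.9 32.8
meter scene 50 [591.8  36.5] 504.7 402.9 32.8
longpocket top 30 [544.7  56.2] 106.9 38.0 7.0
longpocket top 40 [544.7  56.2] 108.9 39.6 7.0
shortpocket top 30 [578.7 -39.9] 62.2 47.3 6.8
shortpocket top 40 [578.7 -40. ] 64.1 49.3 6.9
short top 14 [ 590.7 -276.6] 57.5 43.9 85.1
short top 20 [ 590.4 -275. ] 62.8 47.9 83.7
short top 28 [ 587.9 -272.9] 69.1 54.8 85.9
short scene 14 [ 590.8 -276.1] 58.7 41.1 82.4
short scene 20 [ 591.  -276.5] 60.2 42.1 83.4
short scene 28 [ 591.  -276.8] 61.2 43.4 83.7
long top 8 [ 421.7 -294.8] 103.1 42.0 -73.1
long top 12 [ 440.9 -294. ] 212.8 116.4 20.1
long top 16 [ 429.9 -244.6] 365.1 276.9 -1.5
long top 20 [ 429.7 -292.9] 377.2 363.4 89.1
long scene 12 [ 441.5 -264.5] 174.7 117.0 -69.4
long scene 16 [ 441.5 -264.1] 180.7 121.7 -69.8
long scene 20 [ 403.8 -275. ] 220.8 194.1 21.3
long scene 25 [ 387.5 -276.4] 278.2 212.6 22.4
stand top 14 [504.2 295.1] 70.5 67.9 -0.5
stand top 20 [501.9 293.4] 77.3 74.2 -0.5
stand top 28 [499.4 288.4] 88.8 86.5 88.4
stand scene 14 [467.7 258.4] 94.7 92.4 45.8
stand scene 20 [467.7 258.8] 96.1 93.9 45.3
stand scene 28 [466.9 257.8] 100.4 95.1 45.6
cap top 20 [499.7 274.6] 71.9 70.2 -0.4
cap top 30 [497.9 271.5] 82.0 80.1 89.2
cap top 40 [506.2 271.7] 340.3 315.1 -0.9
cap scene 15 [525.5 357.6] 623.3 424.2 37.0
cap scene 20 [525.5 357.6] 623.3 424.2 37.0
cap scene 30 [525.5 357.6] 623.3 424.2 37.0
```

```bash
cat > arm.py <<'E'
import numpy as np
from scipy.spatial.transform import Rotation as Ro
from rig import manip
def ori(a):  # tool down, closing direction at angle a (deg) in world xy
    a=np.radians(a); y=np.array([np.cos(a),np.sin(a),0]); z=np.array([0,0,-1.])
    return Ro.from_matrix(np.c_[np.cross(y,z),y,z]).as_rotvec()
def best(p,a):  # of the two equivalent grasps, the one with smaller last-joint angle change
    c=[]
    for b in (a,a+180):
        q=manip.solve_ik(p,ori(b))
        if q is not None: c.append((abs(q[5]-manip.current_q()[5]),b))
    return min(c)[1]
def down(p,z0,z1,step=.002,fmax=12,rate=.04):
    f0=manip.current_contact_force()[2]; z=z0
    while z>z1+1e-6:
        z=max(z1,z-step); manip.movel([p[0],p[1],z],rate=rate)
        df=manip.current_contact_force()-0; 
        if abs(df[2]-f0)>fmax: break
    print("down to",round(z,4),"df",round(df[2]-f0,1),df.round(1)); return z
def st(s): print(s,"t",round(manip.current_t(),2),"p",np.round(manip.current_position(),4),"gap",round(manip.current_finger_gap(),3),"f",round(manip.current_gripper_force(),1))
E
python3 - <<'E'
from arm import *
p=[.5908,-.2765]; a=best([*p,.12],-6.2)
print(a,manip.solve_ik([*p,.12],ori(a)))
manip.move_ptp([*p,.12],ori(a)); manip.set_gripper(.85,40)
st("hover")
manip.movel([*p,.031],rate=.15); st("low")
manip.set_gripper(0,40); st("grip")
manip.movel([*p,.15],rate=.2); st("lift")
E
```

```text
-6.2 [-0.55172714  0.22346132  1.6502857   0.          1.26784563 -0.44351673]
hover t 3.67 p [ 0.5909 -0.2763  0.12  ] gap 0.849 f 0.0
low t 4.41 p [ 0.5914 -0.2769  0.0318] gap 0.85 f 0.0
grip t 4.78 p [ 0.592  -0.2772  0.033 ] gap 0.513 f 43.5
lift t 5.52 p [ 0.5898 -0.2759  0.1482] gap 0.518 f 42.9
```

```bash
python3 - <<'E'
from seg import *
t=cv2.imread("pics/top0.png");s=cv2.imread("pics/scene0.png")
# brass cap by hue, meter plate by saturation
for n,im,box in(("top",t,(148,215,185,250)),("scene",s,(150,160,180,180))):
    x0,y0,x1,y1=box;c=cv2.resize(im[y0:y1,x0:x1],None,fx=8,fy=8,interpolation=cv2.INTER_CUBIC)
    h=cv2.cvtColor(c,cv2.COLOR_BGR2HSV); m=cv2.inRange(h,(18,110,100),(32,255,255))
    q=cv2.moments(m,True); uv=((q["m10"]/q["m00"]+.5)/8-.5+x0,(q["m01"]/q["m00"]+.5)/8-.5+y0)
    print(n,"cap",np.round(uv,2),q["m00"]/64,cast(n,uv,.131).round(4))
def quad(n,uv,z): 
    X=cast(n,uv,z)[:,:2]*1000; print(n,X.mean(0).round(1),[np.linalg.norm(X[i]-X[i-1]).round(1) for i in range(4)],[np.degrees(np.arctan2(*(X[i]-X[i-1])[::-1])).round(1) for i in range(4)])
quad("scene",[(308,289.5),(352,302),(350,313.7),(303.7,300.5)],.042)
def c(im,u,v,w,h,k): return cv2.resize(im[v:v+h,u:u+w],None,fx=k,fy=k,interpolation=cv2.INTER_CUBIC)
b=np.vstack([c(t,328,240,50,30,12),c(s,298,282,60,45,10)[:, :600] if 0 else cv2.copyMakeBorder(c(s,298,280,60,24,10),0,0,0,0,cv2.BORDER_CONSTANT)])
b=cv2.convertScaleAbs(b,alpha=1.6,beta=-60); print(b.shape)
cv2.imwrite("pics/long.png",b)
E
```

```text
top cap [156.74 229.84] 31.3125 [[0.5055 0.2944 0.131 ]]
scene cap [161.81 169.9 ] 15.5 [[0.5047 0.2967 0.131 ]]
scene [ 421.2 -288.4] [np.float64(33.6), np.float64(105.5), np.float64(32.8), np.float64(108.4)] [np.float64(10.8), np.float64(-76.5), np.float64(-164.2), np.float64(103.9)]
(600, 600, 3)
```

View pics/long.png

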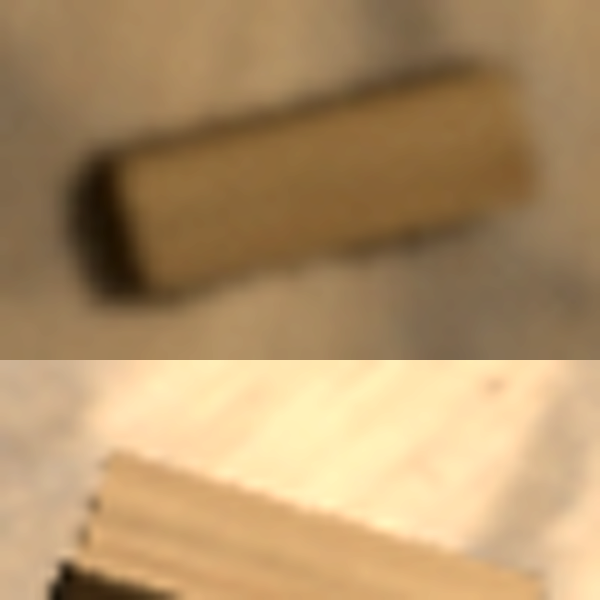

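The long block's top-face corners are, in the top view, about (337.5,252), (369.2,245.2), (372.1,255.8) and (340,264.3). In the scene view they are about (308.5,288.7), (351.5,300.5) and (304,300). Next I'll place the short block.

```bash
python3 - <<'E'
from arm import *
from cam import cast
for n,uv in(("top",[(337.5,252),(369.2,245.2),(372.1,255.8),(340,264.3)]),("scene",[(308.5,288.7),(351.5,300.5),(349.7,313),(304,300)])):
    X=cast(n,uv,.042)[:,:2]*1000; print(n,X.mean(0).round(1),[(np.linalg.norm(X[i]-X[i-1]).round(1),np.degrees(np.arctan2(*(X[i]-X[i-1])[::-1])).round(1)) for i in range(4)])
p=np.array([.5787,-.0400]); a=best([*p,.15],97); print(a)
manip.move_ptp([*p,.15],ori(a)); manip.movel([*p,.10],rate=.15); manip.pause(.3); st("over")
e=np.array(manip.current_position())[:2]-p; p=p-e
manip.movel([*p,.094],rate=.05); manip.pause(.2); st("corr")
down(p,.094,.0745); st("seat")
E
```

```text
top [ 424.2 -290.1] [(np.float64(37.8), np.float64(9.5)), (np.float64(100.0), np.float64(-79.0)), (np.float64(33.1), np.float64(-167.1)), (np.float64(102.2), np.float64(103.7))]
scene [ 423.4 -287.4] [(np.float64(34.7), np.float64(10.5)), (np.float64(103.1), np.float64(-75.9)), (np.float64(35.0), np.float64(-163.0)), (np.float64(107.1), np.float64(104.0))]
97
over t 7.6 p [ 0.5795 -0.0401  0.1013] gap 0.519 f 42.9
corr t 8.07 p [ 0.578  -0.0398  0.094 ] gap 0.519 f 42.9
down to 0.0745 df 7.8 [-3.1  0.   6.8]
seat t 10.57 p [ 0.5782 -0.0399  0.076 ] gap 0.521 f 43.7
```

```bash
python3 - <<'E'
from arm import *
import cv2
manip.set_gripper(.75,40); x,y,_=manip.current_position(); manip.movel([x,y,.15],rate=.25)
p=[.4237,-.2885]; a=best([*p,.12],14.2); print(a)
manip.move_ptp([*p,.12],ori(a))
cv2.imwrite("pics/top1.png",manip.grab_frame("top")[:,:,::-1])
manip.movel([*p,.034],rate=.15); manip.pause(.1); st("low"); manip.set_gripper(0,40); st("grip")
manip.movel([*p,.15],rate=.2); manip.pause(.2); st("lift")
cv2.imwrite("pics/top2.png",manip.grab_frame("top")[:,:,::-1]);cv2.imwrite("pics/scene2.png",manip.grab_frame("scene")[:,:,::-1])
from seg import *
im=cv2.imread("pics/top1.png")
for tau in(20,30,40): print(face(im,"top",(272,205),.073,tau))
a,b=cv2.imread("pics/top2.png"),cv2.imread("pics/scene2.png")
m=np.vstack([cv2.resize(np.hstack([a[160:260,210:310],a[200:300,300:400]]),None,fx=4,fy=4),cv2.resize(b[200:250,190:390],None,fx=4,fy=4)]);cv2.imwrite("pics/c2.png",m)
E
```

```text
14.2
low t 13.37 p [ 0.4248 -0.2893  0.0355] gap 0.751 f 0.0
grip t 13.73 p [ 0.4244 -0.2892  0.0352] gap 0.414 f 41.4
lift t 14.67 p [ 0.4228 -0.2877  0.1479] gap 0.415 f 40.7
(array([576.6, -39.6]), 62.2, 45.9, 6.8)
(array([576.1, -38.9]), 65.5, 49.5, 6.6)
(array([576.1, -38.9]), 67.5, 51.6, 6.6)
```

View pics/c2.png

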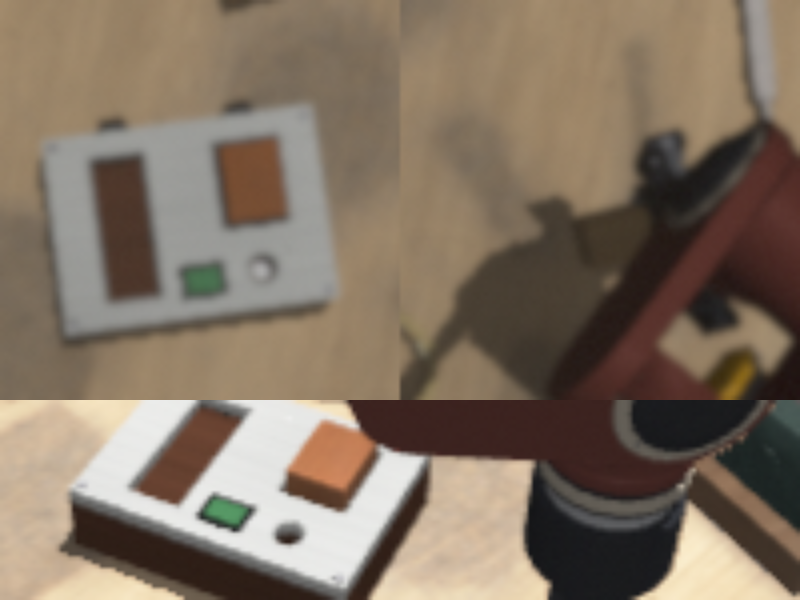

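Short block (crop px (252,181)) sits flat in its pocket, and the long block is held in the gripper. Now I'll place the long block.

```bash
python3 - <<'E'
from arm import *
p=np.array([.5447,.0562]); t0=p.copy(); a=best([*p,.16],97); print(a)
manip.move_ptp([*p,.16],ori(a)); manip.movel([*p,.102],rate=.15); manip.pause(.3); st("over")
for i in range(2):
    p=p-(np.array(manip.current_position())[:2]-t0)*.7
    manip.movel([*p,.097],rate=.05); manip.pause(.2)
st("corr")
down(p,.097,.0765); st("seat")
E
```

```text
97
over t 16.97 p [0.5455 0.0562 0.1032] gap 0.412 f 40.7
corr t 17.87 p [0.5446 0.0562 0.097 ] gap 0.416 f 40.7
down to 0.0765 df 10.9 [-5.7  5.6 10.1]
seat t 20.62 p [0.5448 0.0566 0.0782] gap 0.416 f 41.1
```

```bash
python3 - <<'E'
from arm import *
import cv2
manip.set_gripper(.65,40); x,y,_=manip.current_position(); manip.movel([x,y,.22],rate=.25)
p=[.44,.15]; a=best([*p,.26],0); manip.move_ptp([*p,.26],ori(a)); st("")
A,B=[manip.grab_frame(n)[:,:,::-1] for n in("top","scene")]
cv2.imwrite("pics/top3.png",A);cv2.imwrite("pics/scene3.png",B)
t=cv2.imread("pics/top0.png");s=cv2.imread("pics/scene0.png")
r=lambda im,u,v,w,h,k:cv2.resize(im[v:v+h,u:u+w],None,fx=k,fy=k,interpolation=cv2.INTER_CUBIC)
m=np.vstack([np.hstack([r(s,148,165,40,50,7),r(t,145,213,40,50,7)]),np.hstack([r(A,210,175,80,70,3.5),r(B,200,180,80,70,3.5)])])
print(m.shape);cv2.imwrite("pics/c3.png",m)
E
```

```text
t 22.82 p [0.4397 0.1498 0.2586] gap 0.652 f 0.0
(595, 560, 3)
```

View pics/c3.png

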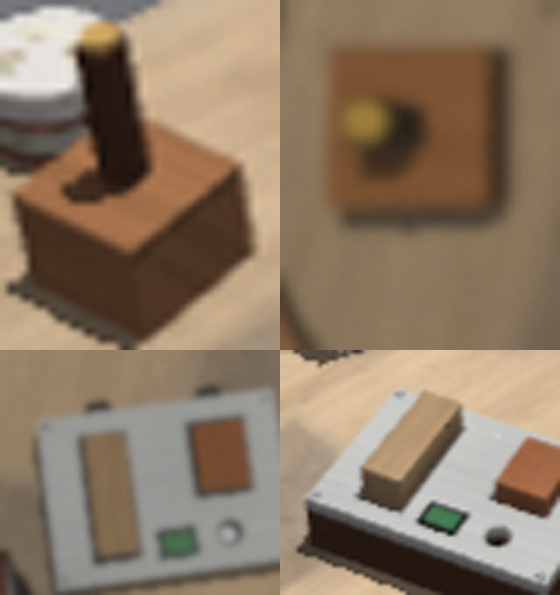

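Both blocks look seated: long block around crop px (110,495) and short block (220,455). The stylus handle is dark and leans with perspective, so I'll measure its apparent width to get its yaw.

```bash
python3 - <<'E'
from cam import *
import cv2
s=cv2.imread("pics/scene0.png"); k=8
c=cv2.resize(s[165:215,148:188],None,fx=k,fy=k,interpolation=cv2.INTER_CUBIC); g=c.max(2)
a,b=proj("scene",[[.505,.2955,.055],[.505,.2955,.125]]); print(a,b)
ax=(b-a)/np.linalg.norm(b-a); nr=np.array([-ax[1],ax[0]])
for f in(.35,.5,.65,.8,.9):
    o=a+f*(b-a); ts=np.arange(-8,8,.25); pts=(o+ts[:,None]*nr-[148,165]+.5)*k-.5
    print(f,[int(g[int(y),int(x)]) for x,y in pts[::2]])
R=np.array(P["scene"]["R"]);X=np.array([.505,.2955,.09])
print("depth",(R@X+P["scene"]["t"])[2])
for yaw in range(0,90,15):
    w=[]
    cs=np.array([[i,j] for i in(-9,9) for j in(-9,9)])/1e3
    y=np.radians(yaw);M=np.array([[np.cos(y),-np.sin(y)],[np.sin(y),np.cos(y)]])
    q=proj("scene",np.c_[cs@M.T+X[:2],np.full(4,.09)])@nr; print(yaw,round(q.max()-q.min(),2))
E
```

```text
[166.13263905 189.95802905] [162.51165978 171.61676556]
0.35 [93, 99, 110, 127, 143, 144, 133, 103, 69, 46, 37, 33, 35, 35, 36, 36, 37, 38, 39, 38, 37, 58, 79, 119, 148, 168, 167, 172, 181, 192, 198, 201]
0.5 [71, 71, 73, 76, 77, 76, 62, 46, 35, 34, 33, 34, 35, 36, 36, 36, 37, 39, 39, 36, 45, 60, 95, 132, 173, 194, 206, 204, 201, 201, 201, 201]
0.65 [103, 100, 97, 98, 102, 106, 106, 83, 51, 32, 35, 35, 35, 36, 37, 38, 38, 38, 39, 39, 31, 54, 94, 150, 190, 216, 215, 209, 209, 208, 208, 207]
0.8 [234, 237, 237, 236, 228, 219, 184, 138, 91, 52, 27, 31, 36, 36, 37, 37, 38, 39, 40, 36, 45, 61, 86, 122, 161, 188, 204, 206, 202, 202, 201, 201]
0.9 [230, 230, 230, 232, 231, 231, 214, 154, 82, 39, 37, 34, 36, 38, 41, 42, 40, 40, 40, 35, 32, 61, 106, 149, 188, 213, 206, 200, 201, 201, 200, 200]
depth 1.233733822667805
0 8.73
15 8.62
30 7.93
45 6.69
60 7.2
75 8.25
```

Apparent width is about 7.7 px, so handle yaw is about 30° or 68° (mod 90). I'll try closing at 33° and let the gap reading show whether the faces are flush (about 0.21).

```bash
python3 - <<'E'
from arm import *
p=np.array([.5050,.2955]); c=[]
a=best([*p,.2],32); print(a)
manip.set_gripper(.6,20)
manip.move_ptp([*p,.2],ori(a)); manip.movel([*p,.104],rate=.15); manip.pause(.1); st("low")
manip.set_gripper(0,20); manip.pause(.2); st("grip"); print(manip.current_contact_force().round(1))
E
```

```text
32
low t 26.43 p [0.5061 0.296  0.1058] gap 0.6 f 0.0
grip t 26.99 p [0.5057 0.2958 0.1051] gap 0.272 f 19.8
[-0.2  1.2  5.5]
```

Gap 0.272 is about 23.5 mm across the pads, so the handle is held cornerwise, about 22° off. Regripping at 54°.

```bash
python3 - <<'E'
from arm import *
p=np.array([.5050,.2955])
for a in (54,68,12):
    manip.set_gripper(.45,20)
    manip.movel([*p,.104],rate=.15,ori=ori(a)) if False else manip.move_ptp([*p,.104],ori(a)); manip.pause(.1)
    manip.set_gripper(0,20); manip.pause(.2); st(f"grip{a}")
    if manip.current_finger_gap()<.225: break
E
```

```text
grip54 t 28.32 p [0.5049 0.2955 0.104 ] gap 0.287 f 19.6
grip68 t 29.52 p [0.505  0.2955 0.1041] gap 0.264 f 19.6
grip12 t 31.34 p [0.505  0.2955 0.1041] gap 0.219 f 20.9
```

Flush at 12° (gap 0.219). Firm grip, draw the stylus out and move over the hole.

```bash
python3 - <<'E'
from arm import *
import cv2
manip.set_gripper(0,60); manip.pause(.2); st("firm")
p=[.5050,.2955]
manip.movel([*p,.23],rate=.15); st("up")
h=np.array([.5122,-.0484]); a=best([*h,.23],12); print(a)
manip.move_ptp([*h,.23],ori(a)); manip.movel([*h,.175],rate=.12); manip.pause(.3); st("over")
A,B=[manip.grab_frame(n)[:,:,::-1] for n in("top","scene")]
r=lambda im,u,v,w,h,k:cv2.resize(im[v:v+h,u:u+w],None,fx=k,fy=k,interpolation=cv2.INTER_CUBIC)
cv2.imwrite("pics/c4.png",np.hstack([r(A,215,165,80,100,5),r(B,200,165,80,100,5)]))
E
```

```text
firm t 31.76 p [0.5051 0.2956 0.1042] gap 0.211 f 58.6
up t 32.75 p [0.5043 0.2952 0.2285] gap 0.206 f 58.7
12
over t 34.96 p [ 0.5127 -0.0485  0.1759] gap 0.21 f 58.7
```

View pics/c4.png

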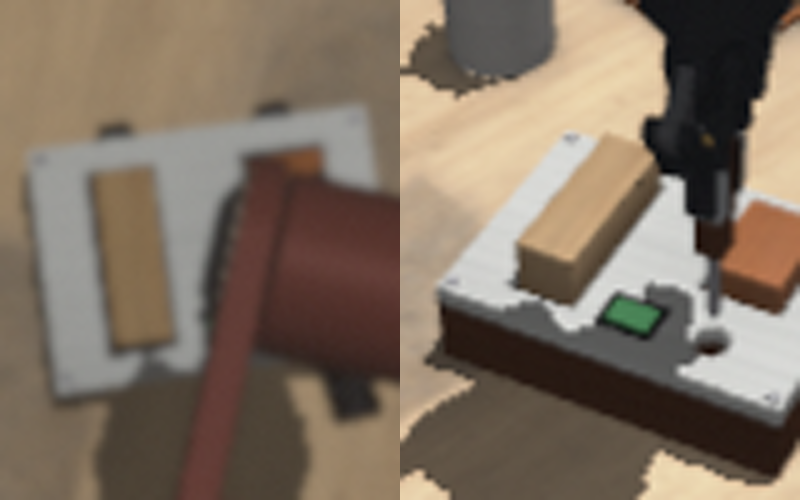

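The pin (crop px (714,312)) hangs straight above the hole (713,342), with both blocks still seated. Pressing now.

```bash
python3 - <<'E'
from arm import *
h=[.5122,-.0484]
f0=manip.current_contact_force(); zt=.129
for z in [.165,.155,.145,.137,.132,.130,.128,.127,.126,.125,.124,.123,.122,.121,.120]:
    manip.movel([*h,z],rate=.05); manip.pause(.1)
    f=manip.current_contact_force()-f0; za=manip.current_position()[2]
    print(z,round(za,4),f.round(1))
    if f[2]>12 or za<.1225 or (z>.134 and abs(f).max()>8): break
st("end")
E
```

```text
0.165 0.1648 [-0.3  0.1  0.5]
0.155 0.1549 [-0.6  0.   1.2]
0.145 0.1449 [-0.5  1.1 -0.4]
0.137 0.1369 [-0.1  0.3  0. ]
0.132 0.1319 [-0.1  2.2  0.8]
0.13 0.13 [-0.9  0.6  0.6]
0.128 0.1285 [-1.5  0.9  2.3]
0.127 0.1273 [0.4 0.2 3.4]
0.126 0.1262 [1.1 1.3 2.6]
0.125 0.1252 [ 1.1 -0.2  3.9]
0.124 0.1242 [1.5 0.1 4.8]
0.123 0.1232 [1.1 1.4 5.2]
0.122 0.1221 [1.4 0.8 5.1]
end t 39.97 p [ 0.5123 -0.0484  0.1221] gap 0.208 f 59.2
```

```bash
python3 - <<'E'
from arm import *
F=[]
for _ in range(10): manip.pause(.06); F.append(manip.current_contact_force()[2])
print(np.mean(F),np.std(F)); st("hold")
print(manip.job_done())
E
```

```text
4.75985044757892 0.5324874548186332
hold t 40.55 p [ 0.5123 -0.0484  0.122 ] gap 0.206 f 59.2
the job is handed in; nothing more can be done
None
```

I handed the job in at 40.6 s with both reference blocks seated and released and the gripped stylus holding the button about 6–7 mm in at roughly 5 N; the depth is inferred from arm height and spring force, and no verdict was returned.

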